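# Unlock and switch off the hob, then lift out the egg rack and hold it level

### The job

The eggs are done and the hob's panel is child-locked: press the yellow lock key down and let it come up, then press the red power key down and let it come up, without pressing the two white keys. Then take the egg rack by its black grip, lift it straight up out of the pan until its feet are about 5 cm above the pan's rim, and finish while still holding it there over the pan, level and still, with all four eggs standing in their rings. Keep the rack level all the way, and leave the pan and the things around it where they are.

Things in the scene. Friction and masses are not known exactly. Their poses are not given: they have to be found in the camera images.
- hob: Induction hob, a box 350 mm deep (its x) by 280 mm wide (its y) and 62 mm high, standing fixed on the counter. Origin under its centre; its -x edge, with the grey key panel, faces the robot. White case, black glass cooking plate.
- key_lock_top (a point): Centre of the top face of the YELLOW lock key (dark padlock sign), the key at the left end (hob +y) of the row of four as seen from the robot. All keys: discs 24 mm across, their tops 6 mm above the panel (68 mm above the counter), 56 mm apart in a straight row along the hob's y axis; they are pressed straight down.
- key_power_top (a point): Centre of the top face of the RED power key (white power sign), at the right end (hob -y) of the row. Between it and the yellow key are the two white plus and minus keys.
- key_lock (a joint): How far the yellow lock key is pressed: 0 up, 0.004 m fully down. A spring pushes it back up: about 1.2 N starts it, about 4.5 N holds it fully down.
- key_power (a joint): The same for the red power key.
- key_minus (a joint): The same for the white minus key (second from the left).
- key_plus (a joint): The same for the white plus key (third from the left).
- pan: Dry two-eared steel pan standing loose on the hob's cooking plate: outside diameter 200 mm, 60 mm high, wall 3 mm, floor 4 mm thick, about 0.85 kg. Origin under its centre (62 mm above the counter). The ears are on its +y and -y sides, to 126 mm from the centre.
- rack: Steel wire egg rack standing loose on the pan's floor, about 0.2 kg, with the eggs about 0.42 kg. Origin at the centre between its feet (66 mm above the counter at the start), z up. Four wire rings 30 mm above the feet, a steel stem in the middle, a black grip on top. The feet stand 70 mm out; the eggs' tops are about 68 mm above the feet and reach 69 mm out. Nothing fastens the rack.
- rack_grip (a point): Centre of the rack's black plastic grip, 125 mm above the rack's feet. The grip is a block 24 mm long along the rack's x axis, 16 mm wide along the rack's y axis (close the fingers along y) and 40 mm tall (105 to 145 mm above the feet). Free space all round it.
- egg1: Egg 1, 44 mm thick, 57 mm tall, 55 g, standing loose and upright in its wire ring. Origin at its lower end.
- ring1 (a point): The place on the rack where the lower end of egg 1 sits.
- egg2: Egg 2, 44 mm thick, 57 mm tall, 55 g, standing loose and upright in its wire ring. Origin at its lower end.
- ring2 (a point): The place on the rack where the lower end of egg 2 sits.
- egg3: Egg 3, 44 mm thick, 57 mm tall, 55 g, standing loose and upright in its wire ring. Origin at its lower end.
- ring3 (a point): The place on the rack where the lower end of egg 3 sits.
- egg4: Egg 4, 44 mm thick, 57 mm tall, 55 g, standing loose and upright in its wire ring. Origin at its lower end.
- ring4 (a point): The place on the rack where the lower end of egg 4 sits.
- katori_a: Small steel bowl, 85 mm across, 37 mm high, on the teak plank at the back of the counter. Origin under its centre. Leave it alone.
- katori_b: The same bowl on the counter to the left of the hob. Leave it alone.
- funnel: Red plastic funnel standing mouth down on the plank, 92 mm across, 88 mm high. Origin under its centre. Leave it alone.
- jar: Closed amber glass spice jar on the plank, 54 mm across, 85 mm high. Origin under its centre. Leave it alone.
- spatula: Spatula lying on the counter to the right of the hob, along its x axis: orange blade 95 x 56 mm, wooden handle, 265 mm long in all. Leave it alone.
- shelf: Low blue wall along the back of the counter with a teak plank on it, fixed. The plank's top is 190 mm above the counter and its edge nearest the robot is at x = 0.745 m, 20 mm thick, 1.16 m long along y. Its origin is at counter height under the middle of the plank.

How it is judged:
On the way, in this order (a step that is already met when the one before it is completed fails the run):
1. the yellow lock key is pressed down, the red key being up (value of joint key_lock above 0.0028 m and value of joint key_power below 0.001 m), for 0.05 s.
2. then, the lock key being up again, the red power key is pressed down (value of joint key_power above 0.0028 m and value of joint key_lock below 0.001 m), for 0.05 s.
3. then the rack is held in the air, level and still, its feet 25 to 85 mm above the pan's rim and over the pan, with its eggs (z of rack in the frame of pan between 0.085 and 0.145 m and horizontal distance between rack and pan below 0.05 m and angle between rack's own z axis and vertical below 0.1 rad and linear speed of rack below 0.03 m/s and contact force between the fingers and rack above 1 N and distance between egg1 and ring1 below 0.012 m and distance between egg2 and ring2 below 0.012 m and distance between egg3 and ring3 below 0.012 m and distance between egg4 and ring4 below 0.012 m and angle between each of egg1, egg2, egg3, egg4's own z axis and vertical below 0.4 rad), for 0.5 s.
At the end, for the whole second after the job is handed in: Rack held by the fingers, its feet 25 to 85 mm above the pan's rim, within 50 mm of the pan's axis, tilt under 0.1 rad, nearly still, clear of pan and hob; eggs within 12 mm of their seats and upright; keys up; pan within 30 mm of its start, bystanders within 20 mm (all of step 3 and angular speed of rack below 0.2 rad/s and contact force between rack and pan below 0.1 N and contact force between rack and hob below 0.1 N and value of joint each of key_lock, key_minus, key_plus, key_power below 0.001 m and distance of pan from where it was at the start of the episode below 0.03 m and angle between pan's own z axis and vertical below 0.05 rad and distance of each of katori_a, katori_b, funnel, jar, spatula from where it was at the start of the episode below 0.02 m); the arm keeps its last pose, push and grip.
It fails at once if a white key (plus or minus) is pressed (value of joint any of key_minus, key_plus above 0.002 m).
It fails at once if both the lock and the power key are down at once (value of joint each of key_lock, key_power above 0.002 m).
It fails at once if the rack is tipped more than 0.25 rad (angle between rack's own z axis and vertical above 0.25 rad).
It fails at once if an egg leaves its ring (distance between egg1 and ring1 above 0.03 m or distance between egg2 and ring2 above 0.03 m or distance between egg3 and ring3 above 0.03 m or distance between egg4 and ring4 above 0.03 m).
It fails at once if the pan is moved more than 40 mm or tipped, or a bystander is moved more than 30 mm (distance of pan from where it was at the start of the episode above 0.04 m or angle between pan's own z axis and vertical above 0.2 rad or distance of any of katori_a, katori_b, funnel, jar, spatula from where it was at the start of the episode above 0.03 m).
It also fails if it takes over 51 s, if anything falls off the work surface, if the arm or the gripper's body presses on something with over 40 N, if the wrist force passes 120 N, or if a joint passes its speed limit or range.

### The arm

A 6-joint arm with a two-finger parallel gripper is mounted at the origin on the work surface. World frame = base frame: x ahead of the robot, y to its left, z up, the work surface at z = 0. Lengths are in m, angles in rad, forces in N, time in s.
With the tool pointing down it reaches from about 0.25 to 0.725 m from the base axis. Payload 4 kg.
Tool frame: the origin (TCP) lies between the finger pads; the fingertips stand 17 mm ahead of it and the grasp point (between the pads) lies 2 mm behind it; z points along the fingers, x is the direction in which the jaws open and shut, and the axes are right-handed (so a half turn about z gives the same grasp; the last joint's range is limited). The gripper opens to 85 mm and grips with 20 to 120 N. Pads are 22 mm wide; open, the fingers measure 114 mm over their backs; the gripper's body (76 mm by 85 mm) begins 54 mm behind the grasp point. The pads swing forward as they close: fully open they stand 13 mm farther back than shut.
Start: joints at [-1.242, 0.241, 0.005, 1.335, 0, 1.571], TCP at [0.161, -0.473, 0.248] pointing down, gripper open.
Joint ranges: [-2.72, 2.72], [-1.05, 1.87], [-1.09, 1.28], [-1.99, 2.15], [-1.42, 1.44], [-3.14, 3.14]. Speed limits (rad/s): [2.79, 2.79, 3.14, 3.14, 3.14, 3.14].

### API

Orientations are given as a unit quaternion [x, y, z, w].
In Python, from workcell import telemetry, cams, workorder gives the robot as it stands. The module is installed in compiled form; this text tells all that it offers.
- The arm moves only by the tool apply_moves, never from a script. Its argument "moves" is a list that holds one entry, the list of rows, each a list of 4 numbers: the shift along the tool's x, y, z in mm, then the turn about the tool's z in degrees. A call has exactly 10 rows; each row shifts and turns the pose as measured when the row begins, along the tool's axes as they then stand; what a row does not reach is not made up. A row lasts 1/10 s, in which the tool goes at most 50 mm and 8.59 degrees, less where a joint would pass 70% of its speed; a pose out of reach is approached as far as the arm can. A call with a gripper value outside its range is refused whole. "hand" is the gripper's target within -1 to 1 (fully open at 1, half-way at 0, shut at -1), set as the call begins (left out, the last holds). The fingers move at their own pace and stop on an object; the grip force is fixed at half the most. Time passes only in rows, so rows that do not move let the fingers close, or fill a call up. It gives the time, the measured TCP pose, the force and the opening at its end, in the units of the state.
- telemetry.get_obs(): the state, without advancing time (a new reading comes with each control period).
- cams.camera(name): name is "scene" or "side" or "wrist"; returns a dict with "color" (420x560x3 uint8, red, green, blue), "fovy" (degrees; the focal length in pixels is half the picture's height over the tangent of half this angle, whatever the lens; pixels are square), "cx", "cy" (the principal point, pixels), "k1" (the pictures are not rectified: a ray, as slopes to the right and down, at radius r is drawn at 1 + k1 r^2 times it, then the intrinsics apply), "camera_from_world" (4x4, takes a point from world to camera coordinates). Camera axes: x right, y down, z forward; pixel columns grow to the right and rows downward; lengths in m; the calibration is good to about 2 mm. A picture is of the moment at which its call begins. There is no depth.
- workorder.job_done(): hands the job in, once; it reports no verdict.
The state is a dict: "clock": time; "joint_pos": joint angles; "joint_vel": joint speeds; "tau": joint torques, N m; "eef_pos": TCP position; "tool_rot": TCP orientation; "ft_force": force on the tool from outside, world axes, zero at the start; "ft_torque": the same for the moment, N m; "grip_width": finger opening in m.
Only numpy, scipy, OpenCV 4.12 (cv2) and the standard library are available. Lean on these libraries where they do the work, as an engineer would, in place of code of your own. Each camera call takes 0.05 s, during which the arm holds its last target. There are 200 camera calls.

## Working session

There is one attempt and no reset: what is moved stays moved. The work goes in short steps, Python scripts to look and compute and a tool call to move; the robot and the scene stay as the last step left them, time stands still between calls to the robot, and variables do not carry over. Pictures are saved under pics/ and viewed, about 8 in all and at most 12, crops included, and the job is handed in when it is done.

Besides the shell and the picture viewer there is one more tool, called after "Request:" as name([rows], argument=value, ...), one row to a line, values as JSON. apply_moves: Moves the arm, as the interface text tells. Its arguments: {"type":"object","properties":{"moves":{"type":"array"},"hand":{"type":"number"}},"required":["moves"]}

```bash
mkdir -p pics
cat > h.py <<'E'
import numpy as np, cv2, pickle
from workcell import telemetry, cams, workorder
def grab(n):
    c=cams.camera(n); return c
def rays(c,uv):
    h=c["color"].shape[0]; f=h/2/np.tan(np.radians(c["fovy"])/2)
    K=np.array([[f,0,c["cx"]],[0,f,c["cy"]],[0,0,1]])
    p=cv2.undistortPoints(np.array(uv,float).reshape(-1,1,2),K,np.array([c["k1"],0,0,0.]))[:,0]
    T=c["camera_from_world"];R=T[:3,:3];o=-R.T@T[:3,3]
    d=np.c_[p,np.ones(len(p))]@R
    return o,d/np.linalg.norm(d,axis=1)[:,None]
def plane(c,uv,z):
    o,d=rays(c,uv); return o+d*((z-o[2])/d[:,2])[:,None]
def tri(c1,u1,c2,u2):
    A=np.zeros((3,3));b=np.zeros(3);L=[]
    for c,u in((c1,u1),(c2,u2)):
        o,d=rays(c,[u]);P=np.eye(3)-np.outer(d[0],d[0]);A+=P;b+=P@o;L.append((P,o))
    x=np.linalg.solve(A,b);return x,[np.linalg.norm(P@(x-o)) for P,o in L]
def proj(c,X):
    h=c["color"].shape[0]; f=h/2/np.tan(np.radians(c["fovy"])/2)
    T=c["camera_from_world"];p=T[:3,:3]@np.array(X)+T[:3,3];s=p[:2]/p[2]
    return s*(1+c["k1"]*(s@s))*f+[c["cx"],c["cy"]]
def blobs(c,lo,hi,amin=30):
    hsv=cv2.cvtColor(c["color"],cv2.COLOR_RGB2HSV);m=cv2.inRange(hsv,lo,hi)
    n,l,s,ce=cv2.connectedComponentsWithStats(m)
    return [(s[i].tolist(),ce[i].round(1).tolist()) for i in range(1,n) if s[i][4]>=amin]
E
python3 - <<'E'
from h import *
print(telemetry.get_obs())
S={n:grab(n) for n in("scene","side","wrist")}
pickle.dump(S,open("s0.pkl","wb"))
for n,c in S.items():
    print(n,c["fovy"],c["k1"],c["camera_from_world"].round(3).tolist())
a=np.hstack([S["scene"]["color"],S["side"]["color"]])
for n in("scene","side"): cv2.imwrite(f"pics/{n}0.png",S[n]["color"][:,:,::-1])
E
```

```text
{'clock': 0.0, 'joint_pos': array([-1.24199484e+00,  2.41444084e-01,  3.75323903e-03,  1.33524165e+00,
       -2.16901444e-06,  1.57081094e+00]), 'joint_vel': array([ 3.61873265e-04,  7.13683539e-05, -3.50689810e-04,  8.26264912e-04,
        5.82064968e-04, -1.70041341e-04]), 'tau': array([-1.25630922e-04, -3.72316468e+01,  2.52409065e+01,  1.71096559e-02,
       -4.74268484e-05,  2.58166715e-07]), 'eef_pos': array([ 0.16126043, -0.47264819,  0.24740849]), 'tool_rot': array([ 8.13293801e-01, -5.81852260e-01, -8.69305945e-04, -6.20572189e-04]), 'ft_force': array([-0.54024968, -0.22779845,  0.06113818]), 'ft_torque': array([ 0.04186659,  0.01475678, -0.00795866]), 'grip_width': 0.08523855966793474}
scene 44.045262460086015 0.041148311023020946 [[0.752, 0.659, 0.001, -0.474], [0.559, -0.638, -0.53, -0.261], [-0.349, 0.399, -0.848, 1.546], [0.0, 0.0, 0.0, 1.0]]
side 44.53322417610181 -0.09062362026335306 [[-0.94, -0.341, 0.002, 0.567], [-0.218, 0.597, -0.772, 0.243], [0.262, -0.726, -0.636, 1.422], [0.0, 0.0, 0.0, 1.0]]
wrist 60.27120888483084 0.005279025286838561 [[0.323, -0.946, -0.002, -0.498], [-0.901, -0.308, 0.305, -0.04], [-0.289, -0.097, -0.952, 0.38], [0.0, 0.0, 0.0, 1.0]]
```

View pics/scene0.png

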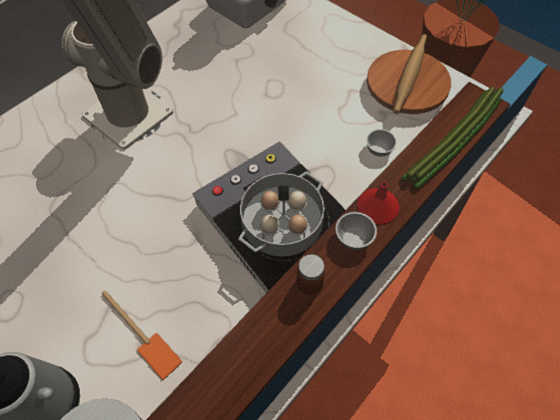

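View pics/side0.png

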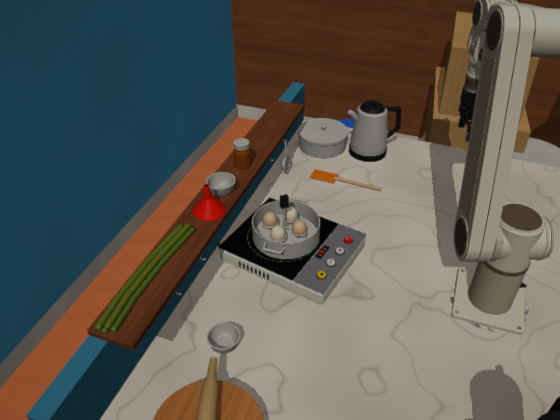

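Scene: yellow key ≈(270,158), red ≈(217,190), grip ≈(284,192). Side: yellow ≈(322,274), red ≈(348,240), grip ≈(285,201). Now triangulating them.

Run:
```python
from h import *
S=pickle.load(open("s0.pkl","rb"));a,b=S["scene"],S["side"]
def near(c,lo,hi,p,amin=8):
    L=[x for x in blobs(c,lo,hi,amin) if np.hypot(x[1][0]-p[0],x[1][1]-p[1])<14]
    return L
Y=((22,120,90),(35,255,255));R=((0,150,90),(6,255,255));K=((0,0,0),(180,255,40))
for n,m,pa,pb in(("yel",Y,(270,158),(322,274)),("red",R,(217,190),(348,240)),("grip",K,(284,192),(285,201))):
    A=near(a,*m,pa);B=near(b,*m,pb);print(n,A,B)
    if A and B:
        ua=max(A,key=lambda x:x[0][4])[1];ub=max(B,key=lambda x:x[0][4])[1]
        x,e=tri(a,ua,b,ub);print(" ",x.round(4),np.round(e,4), plane(a,[ua],.068).round(4),plane(b,[ub],.068).round(4))
```

```text
yel [([266, 154, 9, 8, 49], [270.2, 157.6])] [([317, 271, 9, 8, 48], [321.1, 274.2])]
  [0.4581 0.123  0.0668] [0.0013 0.0013] [[0.46   0.1228 0.068 ]] [[0.4567 0.1233 0.068 ]]
red [([213, 186, 10, 8, 53], [217.2, 189.8])] [([344, 237, 9, 6, 40], [348.0, 239.4])]
  [ 0.4247 -0.0415  0.0659] [0.0013 0.0013] [[ 0.4272 -0.0419  0.068 ]] [[ 0.4232 -0.0402  0.068 ]]
grip [([279, 186, 9, 14, 117], [282.9, 192.9])] [([280, 195, 9, 13, 93], [283.8, 201.4])]
  [0.6118 0.0016 0.1907] [0.0012 0.0012] [[0.5593 0.0613 0.068 ]] [[ 0.6649 -0.1463  0.068 ]]
```

Request:
apply_moves([
  [[-33,-33,0,0],[-33,-33,0,0],[-33,-33,0,0],[-33,-33,0,0],[-33,-33,0,0],[-33,-33,0,0],[-33,-33,0,0],[-33,-33,0,0],[-33,-33,0,0],[-33,-33,0,0]],
], hand=-1)

```text
clock: 1.15
eef_pos: [0.3723, -0.0444, 0.2454]
tool_rot: [0.809, -0.588, -0.001, -0.001]
ft_force: [1.6, -1.5, -0.1]
grip_width: -0.0003
```

Run:
```python
from h import *
print(telemetry.get_obs()["joint_pos"].round(2))
```

```text
[-0.12 -0.01 -0.29  1.29  0.    2.71]
```

Request:
apply_moves([
  [[-33,-33,0,0],[-33,-33,0,0],[-33,-33,0,0],[-30,-30,0,0],[0,0,25,0],[0,0,25,0],[0,0,25,0],[0,0,25,0],[0,0,20,0],[0,0,0,0]],
])

```text
clock: 2.15
eef_pos: [0.4591, 0.1347, 0.12]
tool_rot: [0.813, -0.582, 0.0, -0.002]
ft_force: [-0.7, 0.3, 0.1]
grip_width: -0.0001
```

Run:
```python
from h import *
o=telemetry.get_obs();print(o["eef_pos"].round(4),o["tool_rot"].round(4),o["ft_force"].round(2))
c=grab("wrist");pickle.dump(c,open("w1.pkl","wb"));cv2.imwrite("pics/w1.png",c["color"][:,:,::-1])
print(blobs(c,(22,120,90),(35,255,255)),blobs(c,(0,150,90),(6,255,255)))
print(proj(c,o["eef_pos"]-[0,0,.017]))
for l in blobs(c,(22,120,90),(35,255,255),80):print(plane(c,[l[1]],.068))
```

```text
[0.4591 0.1347 0.12  ] [ 0.8132 -0.582   0.     -0.0018] [-0.73  0.25  0.15]
[([270, 230, 45, 43, 1120], [292.8, 249.3]), ([290, 247, 9, 7, 46], [294.6, 249.6])] [([433, 240, 17, 18, 140], [441.0, 248.1]), ([453, 252, 17, 17, 132], [461.1, 260.0]), ([473, 264, 17, 16, 130], [480.9, 271.4]), ([506, 361, 44, 37, 1117], [526.9, 378.5])]
[272.1663144  279.65302657]
[[0.46182695 0.12389139 0.068     ]]
```

View pics/w1.png

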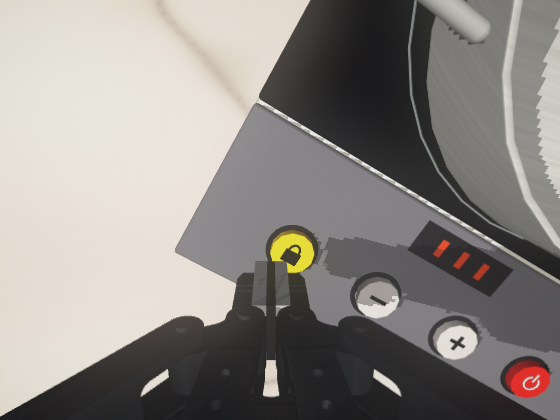

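The closed fingertips are just short of the yellow key at (293,250); minus (377,297), plus (455,340) and red (527,379) are clear of them.

Request:
apply_moves([
  [[11,3,0,0],[0,0,0,0],[0,0,10,0],[0,0,10,0],[0,0,8,0],[0,0,0,0],[0,0,0,0],[0,0,0,0],[0,0,0,0],[0,0,0,0]],
])

```text
clock: 3.2
eef_pos: [0.4642, 0.1232, 0.0954]
tool_rot: [0.813, -0.582, 0.003, -0.006]
ft_force: [-0.1, 0.0, -0.4]
grip_width: 0.0003
```

Run:
```python
from h import *
o=telemetry.get_obs();print(o["eef_pos"].round(4),o["tool_rot"].round(4),o["ft_force"].round(2))
c=grab("wrist")
for l in blobs(c,(0,150,90),(6,255,255),400):print(l,plane(c,[l[1]],.068))
```

```text
[0.4642 0.1232 0.0954] [ 0.813  -0.5822  0.0033 -0.0057] [-0.12  0.04 -0.37]
([518, 395, 42, 25, 577], [540.6, 406.0]) [[ 0.43484371 -0.03730211  0.068     ]]
```

Request:
apply_moves([
  [[-1,4,5,0],[0,0,4,0],[0,0,3,0],[0,0,2,0],[0,0,1,0],[0,0,1,0],[0,0,1,0],[0,0,1,0],[0,0,1,0],[0,0,0,0]],
])

```text
clock: 4.25
eef_pos: [0.4608, 0.1231, 0.0816]
tool_rot: [0.813, -0.582, 0.005, -0.008]
ft_force: [-1.2, 0.3, 3.9]
grip_width: 0.0003
```

Request:
apply_moves([
  [[0,0,1,0],[0,0,1,0],[0,0,1,0],[0,0,0,0],[0,0,0,0],[0,0,0,0],[0,0,0,0],[0,0,0,0],[0,0,0,0],[0,0,0,0]],
])

```text
clock: 5.25
eef_pos: [0.4607, 0.1231, 0.0813]
tool_rot: [0.813, -0.582, 0.005, -0.008]
ft_force: [-1.0, -0.9, 3.9]
grip_width: 0.0004
```

Request:
apply_moves([
  [[0,0,2,0],[0,0,2,0],[0,0,2,0],[0,0,2,0],[0,0,2,0],[0,0,2,0],[0,0,2,0],[0,0,2,0],[0,0,2,0],[0,0,2,0]],
])

```text
clock: 6.25
eef_pos: [0.4607, 0.1231, 0.0808]
tool_rot: [0.813, -0.582, 0.008, -0.012]
ft_force: [-7.9, -2.5, 19.9]
grip_width: 0.0
```

Request:
apply_moves([
  [[0,0,-20,0],[0,0,-15,0],[0,0,-10,0],[29,17,0,0],[29,17,0,0],[29,17,0,0],[29,17,0,0],[29,17,0,0],[0,0,0,0],[0,0,0,0]],
])

```text
clock: 7.25
eef_pos: [0.4258, -0.0464, 0.1222]
tool_rot: [0.814, -0.581, 0.008, -0.012]
ft_force: [0.8, 0.3, -0.4]
grip_width: 0.0004
```

Run:
```python
from h import *
o=telemetry.get_obs();print(o["eef_pos"].round(4),o["tool_rot"].round(4),o["ft_force"].round(2))
c=grab("wrist");pickle.dump(c,open("w2.pkl","wb"));cv2.imwrite("pics/w2.png",c["color"][:,:,::-1])
for l in blobs(c,(0,150,90),(6,255,255),400):print(l,plane(c,[l[1]],.068))
```

```text
[ 0.4258 -0.0464  0.1222] [ 0.8137 -0.581   0.0082 -0.0122] [ 0.83  0.34 -0.44]
([242, 223, 44, 40, 1187], [262.8, 243.0]) [[ 0.42724408 -0.0407931   0.068     ]]
```

View pics/w2.png

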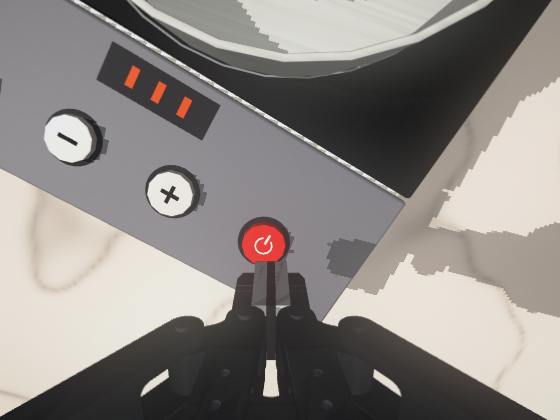

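Red key at (263,243) just ahead of the fingertips, plus (172,192) well clear.

Request:
apply_moves([
  [[-5,-2,0,0],[0,0,10,0],[0,0,10,0],[0,0,10,0],[0,0,3,0],[0,0,0,0],[0,0,0,0],[0,0,0,0],[0,0,0,0],[0,0,0,0]],
])

```text
clock: 8.3
eef_pos: [0.4276, -0.036, 0.0856]
tool_rot: [0.816, -0.578, 0.007, -0.012]
ft_force: [0.2, 0.7, -0.6]
grip_width: 0.0003
```

Request:
apply_moves([
  [[4,1,0,0],[0,0,2,0],[0,0,2,0],[0,0,1,0],[0,0,1,0],[0,0,1,0],[0,0,1,0],[0,0,1,0],[0,0,1,0],[0,0,1,0]],
])

```text
clock: 9.3
eef_pos: [0.4286, -0.0408, 0.081]
tool_rot: [0.816, -0.578, 0.009, -0.013]
ft_force: [-3.2, -0.2, 11.3]
grip_width: -0.0001
```

Red bottomed (11 N). Release, rise and start turning the tool.

Request:
apply_moves([
  [[0,0,-20,0],[0,0,-30,0],[0,0,-35,0],[0,0,-35,-8],[0,0,-35,-8],[0,0,-35,-8],[0,0,-5,-8],[0,0,0,-8],[0,0,0,-8],[0,0,0,-8]],
])

```text
clock: 10.3
eef_pos: [0.4226, -0.0424, 0.2826]
tool_rot: [0.994, -0.107, 0.015, -0.007]
ft_force: [-0.1, 0.3, 0.2]
grip_width: -0.0001
```

Request:
apply_moves([
  [[0,0,0,-8],[0,0,0,-8],[0,0,0,-8],[0,0,0,-8],[0,0,0,-8],[0,0,0,-8],[0,0,0,-8],[0,0,0,-8],[0,0,0,-8],[0,0,0,-8]],
], hand=1)

```text
clock: 11.3
eef_pos: [0.4225, -0.0418, 0.2789]
tool_rot: [0.813, 0.582, 0.015, 0.003]
ft_force: [0.1, 0.2, -0.2]
grip_width: 0.085
```

Run:
```python
from h import *
o=telemetry.get_obs();print(o["joint_pos"].round(2),o["eef_pos"].round(4),o["tool_rot"].round(4),o["ft_force"].round(2))
q=o["tool_rot"];from scipy.spatial.transform import Rotation as R;print(R.from_quat(q).as_matrix().round(3))
c=grab("wrist");pickle.dump(c,open("w3.pkl","wb"));cv2.imwrite("pics/w3.png",c["color"][:,:,::-1])
print(proj(c,[.612,.0016,.191]))
T=c["camera_from_world"];print((-T[:3,:3].T@T[:3,3]).round(3))
```

```text
[-0.11  0.06 -0.13  1.35  0.01  0.22] [ 0.4225 -0.0418  0.2789] [0.8131 0.5819 0.0146 0.0032] [ 0.07  0.16 -0.22]
[[ 0.322  0.946  0.028]
 [ 0.946 -0.323  0.012]
 [ 0.02   0.022 -1.   ]]
[398.53577394 419.6151118 ]
[ 0.345 -0.017  0.403]
```

View pics/w3.png

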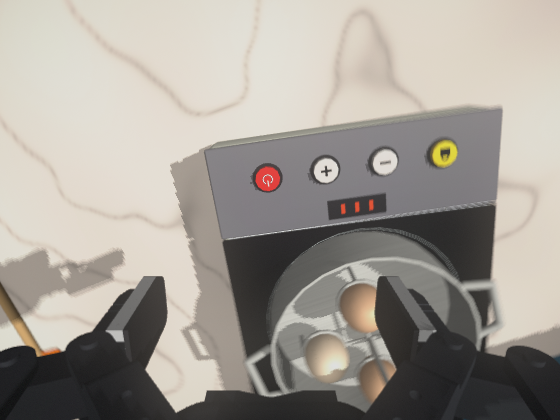

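Request:
apply_moves([
  [[20,25,0,0],[20,25,0,0],[20,25,0,0],[20,25,0,0],[20,25,0,0],[0,0,0,0],[0,0,0,0],[0,0,0,0],[0,0,0,0],[0,0,0,0]],
])

```text
clock: 12.35
eef_pos: [0.5754, 0.0138, 0.2793]
tool_rot: [0.818, 0.575, 0.012, 0.001]
ft_force: [0.2, -0.0, 0.2]
grip_width: 0.0854
```

Run:
```python
from h import *
o=telemetry.get_obs();print(o["joint_pos"].round(2),o["eef_pos"].round(4),o["tool_rot"].round(4),o["ft_force"].round(2))
c=grab("wrist");pickle.dump(c,open("w4.pkl","wb"));cv2.imwrite("pics/w4.png",c["color"][:,:,::-1])
print(proj(c,[.612,.0016,.191]),proj(c,[.612,.0016,.211]))
```

```text
[0.02 0.37 0.26 1.44 0.01 0.36] [0.5754 0.0138 0.2793] [0.8182 0.5748 0.012  0.0015] [ 0.17 -0.05  0.24]
[268.74084709 277.26250527] [269.1753219  293.59958752]
```

View pics/w4.png

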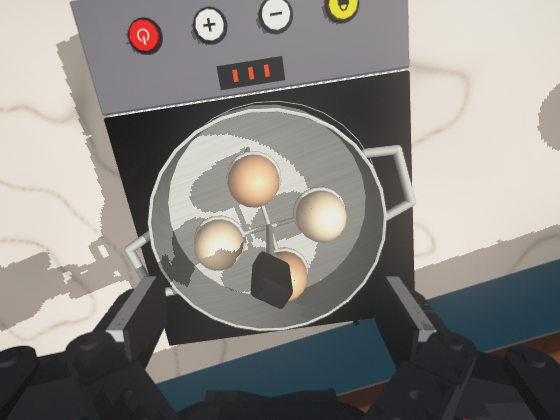

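Run:
```python
from h import *
c=pickle.load(open("w4.pkl","rb"))
i=c["color"][150:330,190:350,::-1].astype(float)
i=255*(i/255)**.45
cv2.imwrite("pics/w4c.png",cv2.resize(i.clip(0,255).astype(np.uint8),None,fx=3.3,fy=3.3,interpolation=cv2.INTER_CUBIC))
# eggs' directions at mid height z=.066+.03+.028
e=plane(c,[(254,181),(320,215),(218,243)],.118);print(e.round(3))
v=e[1]-e[2];print("dir 2-3 deg",np.degrees(np.arctan2(v[1],v[0])),"centre",((e[1]+e[2])/2).round(4))
```

```text
[[ 0.564  0.007  0.118]
 [ 0.61   0.049  0.118]
 [ 0.605 -0.041  0.118]]
dir 2-3 deg 86.26118287343205 centre [0.6075 0.004  0.118 ]
```

View pics/w4c.png

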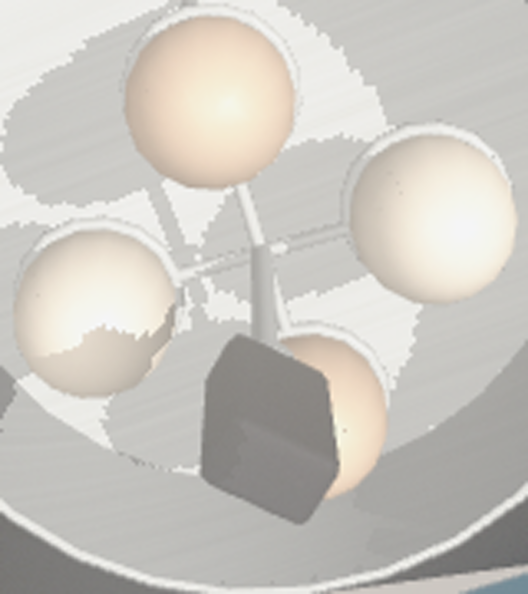

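Crop: the grip's top face has corners ≈(245,422),(337,465),(303,523),(202,472) in crop pixels, so the grip is rotated relative to the hob; eggs upright at four positions round the stem.

Run:
```python
from h import *
from scipy.spatial.transform import Rotation as R
c=pickle.load(open("w4.pkl","rb"))
f=lambda P:np.array(P)/3.3+[190,150]
q=plane(c,f([(245,422),(337,465),(303,523),(202,472)]),.211)
b=plane(c,f([(240,335),(325,378)]),.171)
print(q.round(4),q.mean(0).round(4))
for i in range(4):
    v=q[(i+1)%4]-q[i];print(np.linalg.norm(v).round(4),np.degrees(np.arctan2(v[1],v[0])).round(1))
v=b[1]-b[0];print(np.linalg.norm(v),np.degrees(np.arctan2(v[1],v[0])))
s=pickle.load(open("s0.pkl","rb"))
m=cv2.moments(cv2.inRange(cv2.cvtColor(c["color"],cv2.COLOR_RGB2HSV)[245:315,248:296],(0,0,0),(180,255,60)));g=(m["m10"]/m["m00"]+248,m["m01"]/m["m00"]+245);print(g)
for n,u in(("scene",(282.9,192.9)),("side",(283.8,201.4))): print(tri(c,g,s[n],u))
o=telemetry.get_obs();M=R.from_quat(o["tool_rot"]).as_matrix();print(M.round(3),o["eef_pos"])
```

```text
[[ 0.6008  0.0025  0.211 ]
 [ 0.6151  0.0153  0.211 ]
 [ 0.6247  0.0054  0.211 ]
 [ 0.6078 -0.0085  0.211 ]] [0.6121 0.0037 0.211 ]
0.0192 41.9
0.0138 -46.3
0.0218 -140.6
0.013 122.5
0.021110570590248484 40.6693506266474
(260.1, 293.9)
(array([ 0.61683126, -0.00455407,  0.20144077]), [np.float64(0.0015964160974357938), np.float64(0.0015964160974356514)])
(array([ 0.61824382, -0.00785256,  0.18673642]), [np.float64(0.0052814833440822705), np.float64(0.005281483344082402)])
[[ 0.339  0.941  0.022]
 [ 0.941 -0.339  0.011]
 [ 0.018  0.016 -1.   ]] [0.57537502 0.01370986 0.27943643]
```

Request:
apply_moves([
  [[0,0,0,-8],[0,0,0,-8],[0,0,0,-8],[0,0,0,-8],[0,0,0,-8],[0,0,0,-8],[0,0,0,-8],[0,0,0,-5],[0,0,0,0],[0,0,0,0]],
])

```text
clock: 13.4
eef_pos: [0.5717, 0.011, 0.2849]
tool_rot: [0.397, 0.918, 0.011, 0.011]
ft_force: [0.4, 0.2, -0.3]
grip_width: 0.0857
```

Run:
```python
from h import *
from scipy.spatial.transform import Rotation as R
o=telemetry.get_obs();M=R.from_quat(o["tool_rot"]).as_matrix();print(M.round(3),o["eef_pos"],np.degrees(np.arctan2(M[1,0],M[0,0])))
print(M.T@(np.array([.612,.0025,.189])-o["eef_pos"])*1000)
c=grab("wrist");pickle.dump(c,open("w5.pkl","wb"));cv2.imwrite("pics/w5.png",c["color"][:,:,::-1])
```

```text
[[-0.685  0.728  0.029]
 [ 0.729  0.685  0.011]
 [-0.012  0.029 -1.   ]] [0.5716939  0.01104112 0.28494006] 133.2164409272358
[-32.71278918  20.76062686  96.95822354]
```

View pics/w5.png

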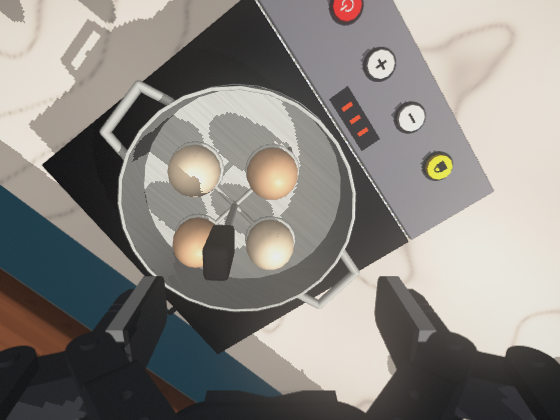

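Run:
```python
from h import *
c=pickle.load(open("w5.pkl","rb"))
i=c["color"][215:295,190:250,::-1].astype(float);i=255*(i/255)**.45
cv2.imwrite("pics/w5c.png",cv2.resize(i.clip(0,255).astype(np.uint8),None,fx=7,fy=7,interpolation=cv2.INTER_CUBIC))
v=plane(c,[(204,274),(230,279)],.211);print(v,np.degrees(np.arctan2(*(v[1]-v[0])[[1,0]])))
e=plane(c,[(195,170),(272,174),(270,244)],.118);print(e.round(4),e[[0,2]].mean(0));d=e[0]-e[2];print(np.degrees(np.arctan2(d[1],d[0])))
```

```text
[[0.62214886 0.00181848 0.211     ]
 [0.61369921 0.01577986 0.211     ]] 121.18298861260247
[[ 0.6053 -0.0442  0.118 ]
 [ 0.5643  0.004   0.118 ]
 [ 0.6114  0.0461  0.118 ]] [0.6083727  0.00093162 0.118     ]
-93.89971013639997
```

View pics/w5c.png

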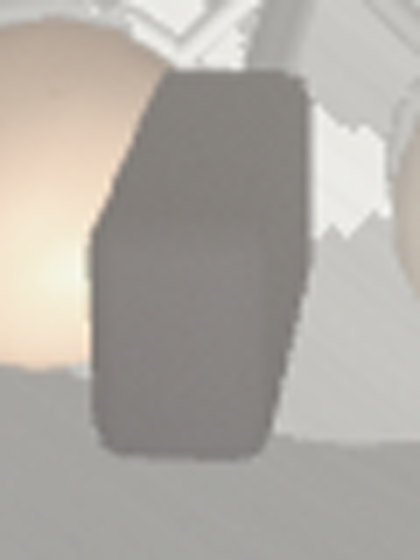

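Run:
```python
from h import *
c=pickle.load(open("w5.pkl","rb"))
q=plane(c,np.array([(92,235),(268,238),(269,459),(94,457)])/7+[190,215],.211)
print(q.round(4),q.mean(0).round(4))
for i in range(4):
    v=q[(i+1)%4]-q[i];print(np.linalg.norm(v).round(4),np.degrees(np.arctan2(v[1],v[0])).round(1))
# height check: top centre seen from w4 and w5
d=pickle.load(open("w4.pkl","rb"))
print(tri(c,np.array((181,347))/7+[190,215],d,np.array((272,470))/3.3+[190,150]))
```

```text
[[ 0.6092 -0.0097  0.211 ]
 [ 0.5989  0.0015  0.211 ]
 [ 0.6152  0.0158  0.211 ]
 [ 0.6258  0.0044  0.211 ]] [0.6123 0.003  0.211 ]
0.0152 132.5
0.0217 41.3
0.0156 -47.1
0.0218 -139.8
(array([0.61311166, 0.00336341, 0.2090065 ]), [np.float64(1.8741862745631493e-05), np.float64(1.8741862745658415e-05)])
```

Grip top centre ≈(0.6125, 0.003, 0.21), short axis at 132°, matching the tool's 133°.

Request:
apply_moves([
  [[-11,8,0,0],[-11,8,0,0],[-11,7,0,0],[0,0,0,1],[0,0,15,0],[0,0,15,0],[0,0,10,0],[0,0,0,0],[0,0,0,0],[0,0,0,0]],
])

```text
clock: 14.45
eef_pos: [0.611, 0.0032, 0.2471]
tool_rot: [0.411, 0.912, 0.012, 0.011]
ft_force: [-0.8, 0.2, -0.2]
grip_width: 0.0851
```

```bash
cat > st.py <<'E'
from h import *
from scipy.spatial.transform import Rotation as R
import sys
o=telemetry.get_obs();M=R.from_quat(o["tool_rot"]).as_matrix();print(M[:,2].round(3),o["eef_pos"].round(4),np.degrees(np.arctan2(M[1,0],M[0,0])),o["ft_force"].round(1))
print(M.T@(np.array(list(map(float,sys.argv[1:4])))-o["eef_pos"])*1000)
E
python3 st.py .6125 .003 .189
```

```text
[ 0.03   0.012 -0.999] [0.611  0.0032 0.2471] 131.45582697310778 [-0.8  0.2 -0.2]
[-0.44611331 -0.79421869 58.1442958 ]
```

Request:
apply_moves([
  [[0,0,12,0],[0,0,12,0],[0,0,12,0],[0,0,10,0],[0,0,7,0],[0,0,4,0],[0,0,0,0],[0,0,0,0],[0,0,0,0],[0,0,0,0]],
])

```text
clock: 15.45
eef_pos: [0.6138, 0.0039, 0.1869]
tool_rot: [0.411, 0.911, 0.012, 0.013]
ft_force: [-0.7, -0.1, 0.1]
grip_width: 0.0852
```

```bash
python3 st.py .6125 .003 .189
```

```text
[ 0.033  0.012 -0.999] [0.6138 0.0039 0.1869] 131.4226326369432 [-0.7 -0.1  0.1]
[ 0.11434356 -1.4873636  -2.19881517]
```

Request:
apply_moves([
  [[0,-1,0,0],[0,0,0,0],[0,0,0,0],[0,0,0,0],[0,0,0,0],[0,0,0,0],[0,0,0,0],[0,0,0,0],[0,0,0,0],[0,0,0,0]],
], hand=-1)

```text
clock: 16.45
eef_pos: [0.6138, 0.0031, 0.1886]
tool_rot: [0.411, 0.911, 0.013, 0.014]
ft_force: [0.3, -0.3, 1.5]
grip_width: 0.0152
```

Request:
apply_moves([
  [[0,0,-1,0],[0,0,-2,0],[0,0,-3,0],[0,0,-3,0],[0,0,-3,0],[0,0,-3,0],[0,0,-3,0],[0,0,-3,0],[0,0,-2,0],[0,0,-1,0]],
])

```text
clock: 17.45
eef_pos: [0.6105, 0.0029, 0.2105]
tool_rot: [0.411, 0.911, 0.011, 0.01]
ft_force: [0.3, 1.0, -4.5]
grip_width: 0.0155
```

```bash
python3 st.py .6138 .003 .295
```

```text
[ 0.028  0.012 -1.   ] [0.6105 0.0029 0.2105] 131.4268937392114 [ 0.3  1.  -4.5]
[ -2.96703358   4.96029542 -84.37376836]
```

Request:
apply_moves([
  [[0,1,-3,0],[-1,1,-4,0],[0,0,-5,0],[-1,1,-5,0],[0,0,-5,0],[0,1,-5,0],[-1,0,-5,0],[0,1,-5,0],[0,0,-4,0],[0,0,-2,0]],
])

```text
clock: 18.45
eef_pos: [0.6156, 0.0035, 0.2579]
tool_rot: [0.411, 0.911, 0.011, 0.011]
ft_force: [-0.0, 0.2, -4.0]
grip_width: 0.0149
```

```bash
python3 st.py .6138 .003 .295
```

```text
[ 0.029  0.012 -1.   ] [0.6156 0.0035 0.2579] 131.42555049842306 [-0.   0.2 -4. ]
[  0.43767168  -0.62233597 -37.11050475]
```

Request:
apply_moves([
  [[0,0,-3,0],[0,0,-4,0],[0,0,-5,0],[0,0,-5,0],[0,0,-5,0],[0,0,-5,0],[0,0,-4,0],[0,0,-3,0],[0,0,-1,0],[0,0,0,0]],
])

```text
clock: 19.45
eef_pos: [0.6145, 0.003, 0.2964]
tool_rot: [0.411, 0.911, 0.011, 0.011]
ft_force: [0.0, -0.5, -4.1]
grip_width: 0.015
```

Request:
apply_moves([
  [[0,0,0,0],[0,0,0,0],[0,0,0,0],[0,0,0,0],[0,0,0,0],[0,0,0,0],[0,0,0,0],[0,0,0,0],[0,0,0,0],[0,0,0,0]],
])

```text
clock: 20.45
eef_pos: [0.6141, 0.0031, 0.2953]
tool_rot: [0.411, 0.911, 0.011, 0.01]
ft_force: [-0.2, -0.3, -4.2]
grip_width: 0.0156
```

```bash
python3 st.py .6138 .003 .295
python3 - <<'E'
from h import *
a=grab("scene");b=grab("side")
f=lambda c,x,y:cv2.resize(c["color"][y:y+200,x:x+180,::-1],None,fx=2.2,fy=2.2,interpolation=cv2.INTER_CUBIC)
cv2.imwrite("pics/fin.png",np.hstack([f(a,200,120),f(b,200,120)]))
s=pickle.load(open("s0.pkl","rb"))
for n,c in(("scene",a),("side",b)):
    d=cv2.absdiff(c["color"],s[n]["color"]).max(2)>60
    # moved-ness of bystanders: funnel and spatula blade masks
    for lo,hi in(((0,150,90),(6,255,255)),((7,200,120),(14,255,255))):
        print(n,[x[1] for x in blobs(s[n],lo,hi,150)][:4],[x[1] for x in blobs(c,lo,hi,150)][:4])
E
```

```text
[ 0.027  0.012 -1.   ] [0.6141 0.0031 0.2953] 131.42704284975582 [-0.2 -0.3 -4.2]
[ 0.13956319 -0.24304063  0.26642778]
scene [[378.5, 205.7]] [[378.4, 205.7]]
scene [] []
side [[208.3, 207.4]] [[208.3, 207.4]]
side [] []
```

View pics/fin.png

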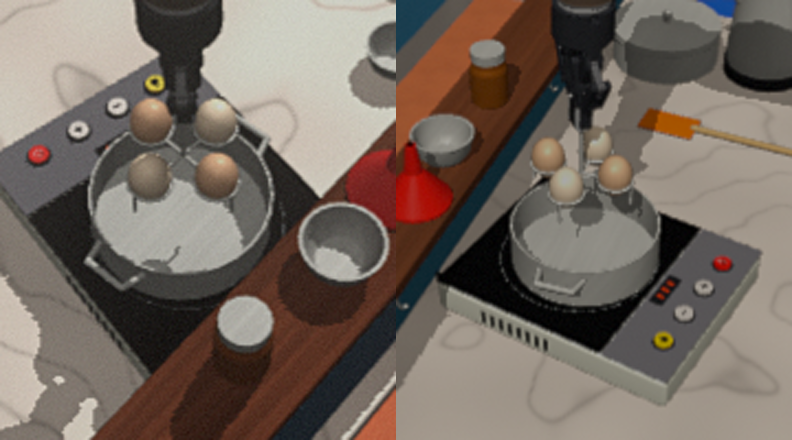

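The rack hangs level over the pan with four eggs upright in their rings. The pan and the things around it look unmoved and the keys are up. Handing in.

```bash
python3 -c "
from workcell import workorder;print(workorder.job_done())"
```

```text
the job is handed in; nothing more can be done
None
```

The job is handed in at about 20.5 s on the robot's clock, with the rack held above the pan. The hand-in reports no verdict, so this rests on my own checks.

- **Keys:** I pressed the yellow lock key until it bottomed (about 20 N) and let it come up. I then did the same with the red power key (about 11 N). The white keys were clear of the fingertips in the wrist pictures.
- **Lift:** I gripped the rack by its black grip (opening about 15 mm) and raised it about 107 mm. Its feet should now be about 5 cm above the pan's rim, judging by the tool height.
- **Last checks:**
  - The wrist reads about 4.2 N, which fits the rack with its eggs (about 4.1 N).
  - The tool moved only about 1 mm in the last second.
  - The final pictures show all four eggs upright in their rings and the keys up.
  - The pan looks in place by eye; I did not measure it.
- **Bystanders:** The funnel measured unmoved in both camera views. My check on the spatula found nothing to measure, so it, the jar and the bowls were judged only by eye; the bowl left of the hob is only partly in the final picture.
- **Tilt:** The tool picked up about 0.03 rad of tilt from pressing the keys. The rack still looks level in both views, but I did not measure its angle.

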